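Press the lid home on a powder pot

TASK

Set the white pot with the raised yellow lid upright in the round nest of the lid press's carriage and slide the carriage fully home under the ram by its red handle. Then press the plunger's red knob down, gently (the pot breaks above about 22 N), through the soft first stop where the die meets the lid and on to the stiff second stop, so that the lid is fully home, and let the plunger rise again. Push the lid in only with the press, and leave the other pots, the tape roll, the loupe, the roller and the brush where they are.

Things in the scene. Friction and masses are not known exactly. Their poses are not given: they have to be found in the camera images.
- pot: Loose white pot with a paper label and a push-in yellow lid: body 48 mm in diameter, 50 mm tall, about 100 g. Origin: centre of its underside, z up. The lid is 38 mm wide, so the body's wall can be gripped beside it; its top is 58 mm above the origin when raised, 53 mm when home. It takes 6 N to push in and stays where it is left.
- lid (a joint): How far the yellow lid of the pot has been pushed in, m: 0 raised, 0.005 fully home against the pot's rim. It starts between 0 and 0.001.
- press: Lid press fixed on the table, turned up to 0.3 rad either way: dark blue base 180 mm (x) by 290 mm (y from -75 to 215), 16 mm thick; two 20 mm steel columns at x = -62 and 62 mm; a dark blue beam over them, 160 by 50 mm, underside at 128, top at 158 mm. Origin: on the table under the ram's axis. The carriage comes out along the press's +y and goes home along -y.
- ram_axis (a point): Point on the ram's vertical axis, 24 mm above the table, where the centre of the nest's floor lies when the carriage is home.
- nest (a point): Centre of the floor of the round nest in the aluminium carriage, 24 mm above the table. The nest is 53 mm in diameter and 8 mm deep, its mouth slightly chamfered; the carriage block is 84 mm square and its top is 32 mm above the table.
- carriage (a joint): Travel of the carriage, m: 0 fully out (nest 120 mm from the ram's axis), 0.12 fully home against its stop. It starts between 0 and 0.015, slides with about 2 N and stays where it is left.
- handle_top (a point): Centre of the top of the carriage's red handle, an upright round post 18 mm in diameter and 50 mm tall (from 32 to 82 mm above the table), 65 mm from the nest's centre on the side away from the ram. Push it along the press's -y to send the carriage home.
- plunger (a joint): Travel of the ram downwards, m: 0 at the top, where its spring brings it back when let go; 0.038 at most. Users screw the brass die up or down on the ram, so it meets the raised lid anywhere from 9 to 28 mm down and has the lid home 14 to 32 mm down: that depth has to be felt.
- knob: The plunger's red mushroom knob on top of the ram: 44 mm in diameter, 17 mm tall. Origin: centre of its underside, about 203 mm above the table when up.
- knob_top (a point): Centre of the flat top of the red knob, 220 mm above the table when up. Resistance when pressed: 2.5 to 5 N until the die meets the lid (soft first stop), 10 to 11 N while the lid goes in, then the stiff second stop with the lid home: from 13 N a cushion spring in the knob gives 1.5 mm up to 16 N, beyond which all is rigid.
- pot_black: Loose white pot with a black lid, already shut: 48 mm in diameter, 53 mm tall. Origin: centre of its underside. Leave it.
- pot_blue: Loose white pot with a blue lid, already shut: 48 mm in diameter, 53 mm tall. Origin: centre of its underside. Leave it.
- tape_roll: Loose yellow tape roll, 70 mm in diameter, 18 mm tall, lying flat. Origin: centre of its underside. Leave it.
- loupe: Loose black folding loupe, 34 mm square and 42 mm tall. Origin: centre of its underside. Leave it.
- roller: Loose hand roller with a red handle and a black 100 mm wide roll, 190 mm long, lying. Origin: under its middle, x towards the roll. Leave it.
- brush: Loose brush lying on the table. Origin: under it, x along it. Leave it.
Mind the look-alikes: they are no part of the job. What is shaped like the pot but orange or purple is not meant.

How it is judged:
On the way, in this order (a step that is already met when the one before it is completed fails the run):
1. the pot stands in the nest, let go, its lid still raised (horizontal distance between pot and nest below 0.006 m and z of pot in the frame of nest below 0.003 m and angle between pot's own z axis and vertical below 0.06 rad and contact force between the fingers and pot below 0.1 N and value of joint lid below 0.0035 m), for 0.2 s.
2. the carriage is fully home with the pot in it (value of joint carriage above 0.116 m and horizontal distance between pot and nest below 0.006 m and value of joint lid below 0.0035 m), for 0.1 s.
3. the plunger is pressed to the second stop: the lid is home under it (value of joint lid above 0.0042 m and value of joint plunger above 0.01 m and contact force between plunger and pot above 2 N), for 0.1 s.
At the end, for the whole second after the job is handed in: The yellow lid is fully home (within 0.8 mm), the pot stands upright and at rest in the nest, the carriage is home (within 5 mm), and the plunger has risen to its top (within 3 mm) (value of joint lid above 0.0042 m and value of joint plunger below 0.003 m and value of joint carriage above 0.115 m and horizontal distance between pot and nest below 0.006 m and angle between pot's own z axis and vertical below 0.06 rad and z of pot in the frame of nest below 0.003 m and linear speed of pot below 0.01 m/s); the robot touches nothing.
It fails at once if the knob is pressed with more than 22 N (contact force between anything else and knob above 22 N).
It fails at once if the lid is pushed in before the carriage is home under the ram (value of joint lid above 0.0035 m and value of joint carriage below 0.112 m).
It fails at once if another thing on the table is moved more than 30 mm (distance of any of pot_black, pot_blue, tape_roll, loupe, roller, brush from where it was at the start of the episode above 0.03 m).
It also fails if it takes over 64 s, if anything falls off the work surface, if the arm or the gripper's body presses on something with over 40 N, if the wrist force passes 120 N, or if a joint passes its speed limit or range.

ROBOT

A 6-joint arm with a two-finger parallel gripper is mounted at the origin on the work surface. World frame = base frame: x ahead of the robot, y to its left, z up, the work surface at z = 0. Lengths are in m, angles in rad, forces in N, time in s.
With the tool pointing down it reaches from about 0.425 to 0.95 m from the base axis. Payload 3.5 kg.
Tool frame: the origin (TCP) lies between the finger pads; the fingertips stand 17 mm ahead of it and the grasp point (between the pads) lies 2 mm behind it (ctrl.tip_reach is the distance from the TCP to the fingertips, in m); z points along the fingers, y is the direction in which the jaws open and shut (so a half turn about z gives the same grasp; the last joint's range is limited). The gripper opens to 85 mm and grips with 20 to 120 N. Pads are 22 mm wide; open, the fingers measure 114 mm over their backs; the gripper's body (76 mm by 85 mm) begins 54 mm behind the grasp point. The pads swing forward as they close: fully open they stand 13 mm farther back than shut.
Start: joints at [-1.392, 0.286, 1.577, -0, 1.279, -0.15], TCP at [0.218, -0.639, 0.248] pointing down, gripper open.
Joint ranges: [-2.77, 2.77], [-0.9, 2.22], [0.21, 2.48], [-1.53, 4.67], [0.24, 2.81], [-2.84, 2.84]. Speed limits (rad/s): [2.79, 2.79, 3.14, 3.14, 3.14, 3.14].

INTERFACE

Orientations are given as a unit quaternion [x, y, z, w].
In Python, from plant import monitor, imaging, workorder, ctrl gives the robot as it stands.
- The arm moves only by the tool send_rows, never from a script. Its argument "rows" is a list of rows, each a list of 4 numbers: the shift along the world's x, y, z normalised to -1 to 1, where 1 is 0.3 m, then the turn about the world's z normalised to -1 to 1, where 1 is 360 degrees. A call has 1 to 20 rows; each row is the pose to reach, as a shift and turn from the pose commanded when the call began, turning the shorter way round; what a row does not reach only later rows make up. A row lasts 1/8 s, in which the tool goes at most 62.5 mm and 10.7 degrees, less where a joint would pass 70% of its speed; a pose out of reach is approached as far as the arm can. A call with a number of a shift or a turn outside -1 to 1 is refused whole. A call with a gripper value outside its range is refused whole. "jaw" is the closure, from 0 (fully open) to 1 (shut), set as the call begins (left out, the last holds). The fingers move at their own pace and stop on an object; "newtons" is the grip in N (left out, the last holds). Time passes only in rows, so rows that repeat a pose let the fingers close. It gives the time, the measured TCP pose, the force and the opening at its end, in the units of the state.
- monitor.get_state(): the state, without advancing time (a new reading comes with each control period).
- imaging.read_camera(name): name is "scene" or "top" or "wrist"; returns the picture (384x512x3 uint8, red, green, blue); there is no depth.
- imaging.calibration(name): a dict with "intrinsics" (3x3 intrinsics, pixels), "cam_to_world" (4x4, takes a point from camera to world coordinates). Camera axes: x right, y up, looking along -z (the intrinsics and any distortion apply to the point x, -y, -z); pixel columns grow to the right and rows downward; lengths in m; the calibration is good to about 2 mm. A picture is of the moment at which its call begins: read the wrist's pose just before it. calibration takes no time and is no camera call; for the wrist camera it gives the pose at the moment of the call.
- workorder.sign_off(): hands the job in, once; it reports no verdict.
The state is a dict: "time": time; "qpos": joint angles; "dq": joint speeds; "joint_efforts": joint torques, N m; "eef_pos": TCP position; "tcp_rot": TCP orientation; "contact_force": force on the tool from outside, world axes, zero at the start; "wrist_torque": the same for the moment, N m; "opening": opening from 0.0 (shut) to 1.0 (fully open).
Only numpy, scipy, OpenCV 4.12 (cv2) and the standard library are available. Lean on these libraries where they do the work, as an engineer would, in place of code of your own. Each camera call takes 0.05 s, during which the arm holds its last target.

## Working session

There is one attempt and no reset: what is moved stays moved. The work goes in short steps, Python scripts to look and compute and a tool call to move; the robot and the scene stay as the last step left them, time stands still between calls to the robot, and variables do not carry over. Pictures are saved under pics/ and viewed, and the job is handed in when it is done.

Besides the shell and the picture viewer there is one more tool, called after "Emit:" as name(argument=value, ...), one argument or row to a line, values as JSON. send_rows: Moves the arm, as the interface text tells. Scaled input: -1 to 1 covers 0.3 m each way for a shift and 360 degrees each way for a turn. Its arguments: {"type":"object","properties":{"rows":{"type":"array"},"jaw":{"type":"number"},"newtons":{"type":"number"}},"required":["rows"]}

```bash
mkdir -p pics; ls; cat > h.py <<'E'
import numpy as np, cv2
from plant import monitor, imaging, workorder, ctrl
def snap(n,f):
    im=imaging.read_camera(n); cv2.imwrite('pics/'+f,im[:,:,::-1]); return im
def ray(c,u,v):
    K=np.array(c["intrinsics"]);T=np.array(c["cam_to_world"])
    d=np.array([(u-K[0,2])/K[0,0],-(v-K[1,2])/K[1,1],-1.]);return T[:3,3],T[:3,:3]@d
def onz(c,u,v,z):
    o,d=ray(c,u,v);return o+d*(z-o[2])/d[2]
E
python3 - <<'E'
from h import *
for n in ("scene","top","wrist"):
    snap(n,n+'0.png'); c=imaging.calibration(n); print(n,c)
print(monitor.get_state(), ctrl.tip_reach)
E
```

```text
pics
scene {'intrinsics': array([[441.76477192,   0.        , 252.02261649],
       [  0.        , 441.76477192, 189.16902297],
       [  0.        ,   0.        ,   1.        ]]), 'cam_to_world': array([[-0.53559631, -0.52876754,  0.65843867,  1.47581976],
       [ 0.84426142, -0.35277929,  0.40344694,  0.54845392],
       [ 0.01895388,  0.77197906,  0.63536532,  0.9809797 ],
       [ 0.        ,  0.        ,  0.        ,  1.        ]])}
top {'intrinsics': array([[386.18455826,   0.        , 256.81853942],
       [  0.        , 386.18455826, 191.86101264],
       [  0.        ,   0.        ,   1.        ]]), 'cam_to_world': array([[ 0.01295764,  0.99677857, -0.07914909,  0.48684332],
       [-0.99980563,  0.01409185,  0.01378831, -0.00660691],
       [ 0.01485925,  0.07895504,  0.99676743,  1.57358025],
       [ 0.        ,  0.        ,  0.        ,  1.        ]])}
wrist {'intrinsics': array([[278.76646017,   0.        , 257.45019465],
       [  0.        , 278.76646017, 191.96808443],
       [  0.        ,   0.        ,   1.        ]]), 'cam_to_world': array([[ 0.32130708,  0.90942
[... 202 characters left out ...]
1.        ]])}
{'time': 0.15, 'qpos': array([-1.39197630e+00,  2.87039755e-01,  1.57785575e+00,  3.24008749e-07,
        1.27860491e+00, -1.49986824e-01]), 'dq': array([-0.0002807 , -0.00140748, -0.0025414 , -0.00191441, -0.00125716,
       -0.00034084]), 'joint_efforts': array([ 1.55722053e-03, -4.06603861e+01, -2.93140465e+01, -9.59828935e-05,
        3.97364900e-03, -8.60063434e-07]), 'eef_pos': array([ 0.21791593, -0.6383424 ,  0.24720503]), 'tcp_rot': array([ 9.86515728e-01,  1.63663707e-01, -1.35961670e-05, -9.53784108e-04]), 'contact_force': array([ 0.38012041, -0.6121871 ,  0.98898857]), 'wrist_torque': array([0.01256303, 0.04571424, 0.00452847]), 'opening': 1.0011018065584394} 0.017
```

View pics/scene0.png

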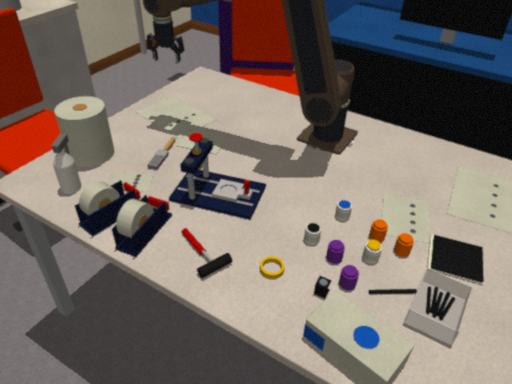

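View pics/top0.png

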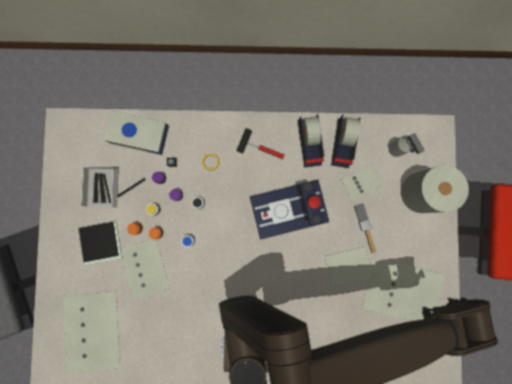

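The scene view shows the yellow-lid pot at about (373,247), and the top view has it at about (152,209). In the top view the press is at about (290,209), with the handle at (265,213), the nest at (281,211) and the knob at (314,202). Next I'll measure these.

```bash
cat > m.py <<'E'
from h import *
def blobs(im,lo,hi,amin=8,roi=None):
    hsv=cv2.cvtColor(im,cv2.COLOR_RGB2HSV)
    m=cv2.inRange(hsv,lo,hi)
    if lo[0]==0 and hi[0]<=8: m|=cv2.inRange(hsv,(172,lo[1],lo[2]),(180,255,255))
    n,l,s,c=cv2.connectedComponentsWithStats(m)
    return [(c[i].round(1).tolist(),s[i][:5].tolist()) for i in range(1,n) if s[i][4]>=amin]
E
python3 - <<'E'
from m import *
for n in("top","scene"):
    im=cv2.imread(f'pics/{n}0.png')[:,:,::-1].copy(); c=imaging.calibration(n)
    print(n,"yellow",blobs(im,(20,120,100),(34,255,255)))
    print("red",blobs(im,(0,140,80),(5,255,255)))
    print("steel?")
im=cv2.imread('pics/top0.png')
cv2.imwrite('pics/tz.png',cv2.resize(im[160:260,120:350],None,fx=3.4,fy=3.4,interpolation=cv2.INTER_CUBIC))
im=cv2.imread('pics/scene0.png')
cv2.imwrite('pics/sz.png',cv2.resize(im[120:300,150:420],None,fx=2.9,fy=2.9,interpolation=cv2.INTER_CUBIC))
E
```

```text
top yellow [([209.4, 161.4], [202, 154, 16, 16, 64]), ([150.6, 208.7], [147, 205, 8, 8, 56])]
red [([270.8, 151.5], [259, 146, 24, 12, 82]), ([313.6, 160.5], [305, 158, 18, 6, 67]), ([342.6, 160.7], [334, 158, 18, 6, 71]), ([501.5, 232.9], [490, 184, 22, 96, 1882]), ([313.8, 201.8], [308, 196, 13, 13, 127])]
steel?
scene yellow [([373.7, 244.2], [368, 239, 13, 11, 114]), ([271.6, 267.1], [260, 256, 24, 23, 289])]
red [([259.3, 32.0], [232, 0, 61, 63, 1793]), ([14.8, 68.0], [0, 8, 40, 111, 1568]), ([1.1, 45.6], [0, 44, 3, 4, 8]), ([269.5, 77.9], [230, 67, 67, 26, 547]), ([236.2, 74.1], [234, 72, 6, 5, 16]), ([38.0, 98.8], [32, 91, 11, 14, 38]), ([48.8, 110.6], [46, 109, 8, 4, 13]), ([42.0, 111.4], [40, 110, 4, 4, 8]), ([25.3, 140.6], [0, 113, 61, 61, 1562]), ([195.6, 136.7], [189, 133, 14, 9, 99]), ([246.3, 185.7], [244, 180, 6, 14, 61]), ([131.1, 188.9], [124, 182, 16, 17, 95]), ([154.3, 201.2], [147, 196, 17, 11, 108]), ([166.7, 204.9], [165, 202, 4, 8, 15]), ([192.6, 240.6], [182, 228, 22, 27, 192])]
steel?
```

View pics/tz.png

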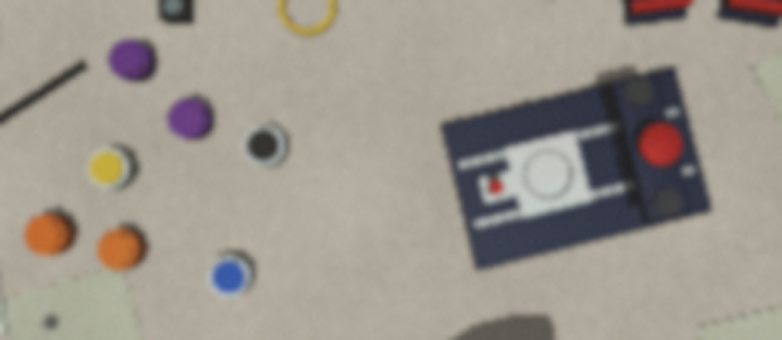

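View pics/sz.png

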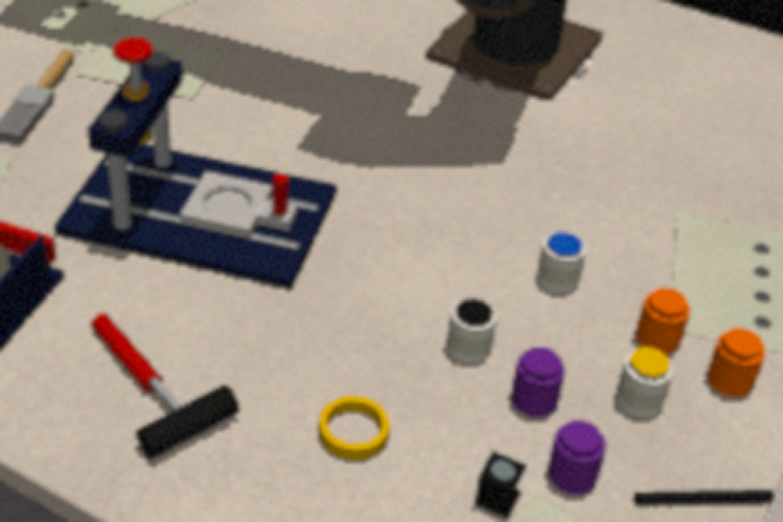

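```bash
python3 - <<'E'
from m import *
t=imaging.calibration("top");s=imaging.calibration("scene")
print("lid top",onz(t,150.6,208.7,.0575),"scene",onz(s,373.7,244.2,.0565))
print("knob",onz(t,313.8,201.8,.22),"scene",onz(s,195.6,135.8,.217))
z=lambda x,y:(120+(x+.5)/3.4-.5,160+(y+.5)/3.4-.5)
for nm,p,h in [("handle",(495,185),.082),("nest",(547,174),.032),("black",(264,145),.053),("blue",(229,277),.053),("purp",(190,117),.053),("purp2",(131,59),.053),("or1",(49,232),.053),("or2",(121,246),.053),
 ("c1",(443,123),.016),("c2",(478,268),.016),("c3",(675,68),.016),("c4",(710,210),.016)]:
    print(nm,onz(t,*z(*p),h)[:2].round(4))
print("h scene",onz(s,246.3,181,.082))
E
```

```text
lid top [0.53533468 0.38677777 0.0575    ] scene [0.53379932 0.38685122 0.0565    ]
knob [ 0.56209719 -0.22618815  0.22      ] scene [ 0.55836745 -0.22867387  0.217     ]
handle [ 0.5198 -0.0608]
nest [ 0.5346 -0.1236]
black [0.5631 0.2059]
blue [0.411  0.2422]
purp [0.5944 0.2922]
purp2 [0.6609 0.3625]
or1 [0.4598 0.4497]
or2 [0.4449 0.3668]
c1 [ 0.5941 -0.0006]
c2 [ 0.4233 -0.0443]
c3 [ 0.6639 -0.277 ]
c4 [ 0.4951 -0.3187]
h scene [ 0.51904873 -0.06053562  0.082     ]
```

Emit:
send_rows(
  rows=[
    [0.1, 0.14, 0.1, 0.02],
    [0.25, 0.4, 0.2, 0.06],
    [0.4, 0.6, 0.3, 0.09],
    [0.53, 0.85, 0.34, 0.12],
    [0.53, 0.85, 0.34, 0.12],
    [0.53, 0.85, 0.34, 0.12],
  ],
)

```text
time: 0.9
eef_pos: [0.3787, -0.3813, 0.3519]
tcp_rot: [0.856, 0.517, 0.0, 0.001]
contact_force: [-0.0, -0.2, 0.6]
opening: 0.996
```

Emit:
send_rows(
  rows=[
    [0.1, 0.2, 0, 0.03],
    [0.25, 0.4, 0, 0.06],
    [0.4, 0.6, 0, 0.09],
    [0.52, 0.86, 0, 0.118],
    [0.52, 0.86, 0, 0.118],
    [0.52, 0.86, 0, 0.118],
    [0.52, 0.86, 0, 0.118],
  ],
)

```text
time: 1.78
eef_pos: [0.5327, -0.1267, 0.3496]
tcp_rot: [0.612, 0.791, -0.001, -0.0]
contact_force: [-0.4, 0.3, 0.4]
opening: 1.003
```

```bash
python3 - <<'E'
from m import *
st=monitor.get_state();c=imaging.calibration("wrist")
im=snap("wrist","w1.png");print(st["time"],st["eef_pos"],st["tcp_rot"],st["qpos"],st["contact_force"])
np.savez('w1.npz',K=c["intrinsics"],T=c["cam_to_world"])
print(c["cam_to_world"].round(3))
cv2.imwrite('pics/w1z.png',cv2.resize(im[:,:,::-1],None,fx=1.56,fy=1.56,interpolation=cv2.INTER_CUBIC))
E
```

```text
1.775 [ 0.53274896 -0.12671291  0.34963204] [ 6.12375893e-01  7.90566440e-01 -5.44517986e-04 -4.15734609e-04] [-4.18451361e-01 -5.74617381e-02  1.76887888e+00 -8.67965658e-04
  1.43124260e+00 -6.71001311e-01] [-0.44423585  0.25896969  0.44140915]
[[ 0.969 -0.238 -0.071  0.515]
 [ 0.248  0.93   0.272 -0.057]
 [ 0.001 -0.281  0.96   0.476]
 [ 0.     0.     0.     1.   ]]
```

View pics/w1z.png

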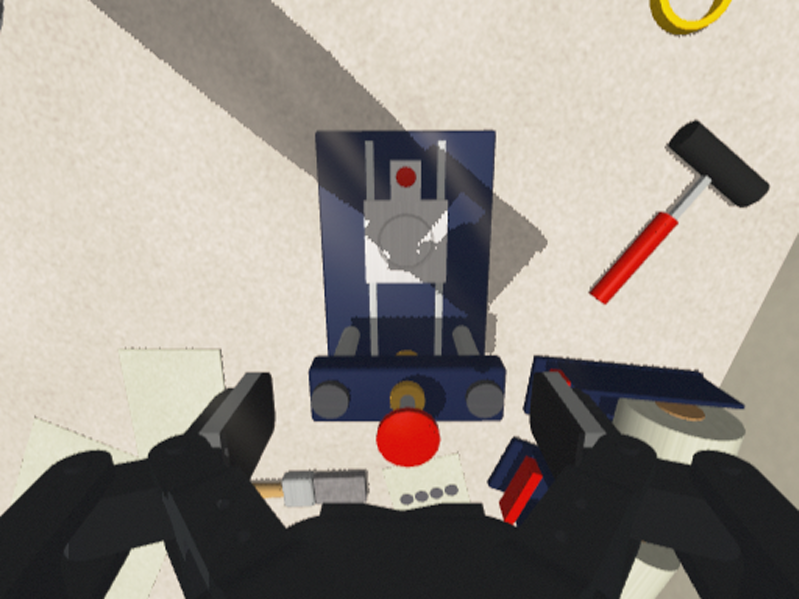

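In the wrist view the nest circle is at about (405,241), the handle top at (405,177) and the knob at (408,437). The base edges run almost parallel to the image axes. Next step is to measure the positions more precisely.

```bash
python3 - <<'E'
from m import *
d=np.load('w1.npz');c={"intrinsics":d['K'],"cam_to_world":d['T']}
im=cv2.imread('pics/w1.png');
print(blobs(im[:,:,::-1].copy(),(0,140,60),(5,255,255),30))
z=im[110:200,200:320];cv2.imwrite('pics/w1c.png',cv2.resize(z,None,fx=6.5,fy=6.5,interpolation=cv2.INTER_CUBIC))
R=blobs(im[:,:,::-1].copy(),(0,140,60),(5,255,255),30)
for p,s in R:
    if abs(p[0]-260)<10: print(p,s,onz(c,*p,.082).round(4),onz(c,*p,.22).round(4))
g=cv2.cvtColor(im,cv2.COLOR_BGR2GRAY)
for r in (140,145,170,175): print(r,g[r,225:295].tolist())
for k in (240,245,275,280): print(k,g[120:190,k].tolist())
E
```

```text
[([259.7, 112.9], [254, 107, 13, 13, 122]), ([405.9, 164.5], [378, 136, 56, 59, 913]), ([360.2, 240.6], [352, 236, 14, 12, 36]), ([261.2, 280.0], [241, 261, 41, 38, 1226]), ([333.1, 313.7], [320, 292, 28, 45, 628])]
[259.7, 112.9] [254, 107, 13, 13, 122] [ 0.5187 -0.0596  0.082 ] [ 0.5173 -0.0587  0.22  ]
[261.2, 280.0] [241, 261, 41, 38, 1226] [ 0.5864 -0.3113  0.082 ] [ 0.5612 -0.2222  0.22  ]
140 [88, 88, 87, 87, 87, 86, 85, 92, 170, 131, 132, 129, 130, 128, 129, 130, 128, 129, 130, 131, 130, 127, 126, 125, 118, 114, 111, 115, 124, 124, 128, 130, 127, 129, 130, 129, 127, 129, 127, 128, 128, 124, 118, 114, 108, 112, 126, 131, 129, 129, 130, 130, 128, 129, 129, 135, 205, 208, 234, 234, 233, 232, 54, 65, 65, 65, 66, 66, 64, 66]
145 [90, 89, 88, 87, 85, 86, 85, 90, 153, 204, 131, 128, 129, 130, 130, 131, 129, 130, 129, 126, 116, 115, 126, 132, 131, 128, 126, 129, 129, 128, 127, 132, 128, 131, 129, 128, 127, 128, 127, 128, 131, 129, 127, 128, 130, 131, 130, 127, 118, 112, 116, 138, 233, 206, 233, 232, 232, 233, 234, 233, 231, 190, 53, 65, 66, 66, 65, 50, 36, 33]
170 [82, 82, 83, 81, 82
[... 1329 characters left out ...]
72, 71]
275 [36, 35, 34, 35, 35, 34, 33, 53, 101, 127, 131, 132, 131, 132, 131, 131, 132, 130, 130, 130, 130, 131, 131, 130, 126, 116, 112, 154, 203, 228, 235, 235, 235, 201, 134, 132, 131, 131, 132, 127, 120, 115, 116, 119, 121, 123, 127, 127, 128, 128, 127, 127, 127, 127, 126, 126, 126, 127, 127, 128, 116, 86, 66, 65, 66, 66, 67, 66, 64, 65]
280 [100, 104, 109, 109, 109, 109, 109, 109, 120, 129, 129, 129, 129, 128, 130, 129, 128, 129, 130, 129, 135, 139, 137, 207, 233, 232, 232, 233, 233, 232, 232, 232, 232, 232, 231, 193, 129, 129, 129, 129, 130, 129, 128, 129, 130, 129, 129, 128, 129, 129, 129, 128, 128, 129, 130, 130, 128, 128, 128, 129, 127, 120, 116, 115, 114, 114, 172, 166, 174, 208]
```

View pics/w1c.png

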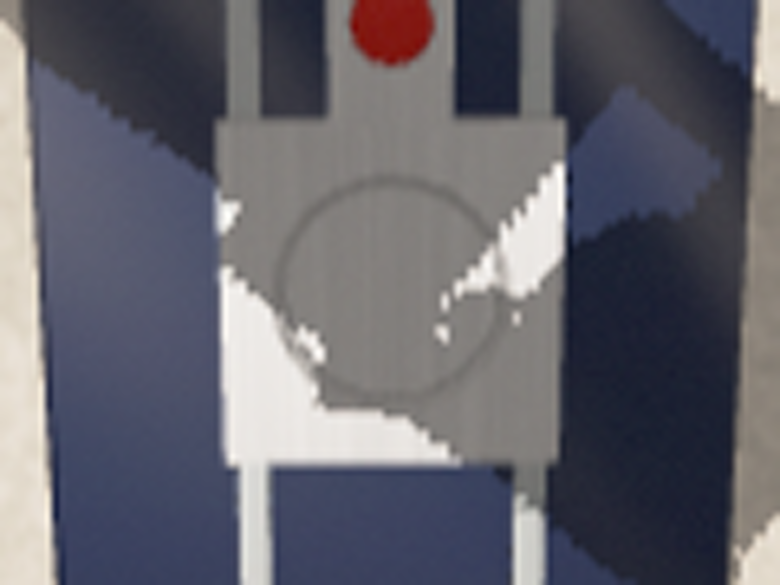

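The block corners in the crop are at (216,120), (566,118), (226,466) and (558,462). The nest ring is centred at about (392,287).

```bash
python3 - <<'E'
from m import *
d=np.load('w1.npz');c={"intrinsics":d['K'],"cam_to_world":d['T']}
z=lambda x,y:(200+(x+.5)/6.5-.5,110+(y+.5)/6.5-.5)
P=np.array([onz(c,*z(*p),.032)[:2] for p in [(216,119),(566,118),(558,464),(226,466)]])
print(P.round(4),P.mean(0),[np.linalg.norm(P[i]-P[(i+1)%4]).round(4) for i in range(4)])
print([np.arctan2(*(P[a]-P[b])[::-1]).round(3) for a,b in((1,0),(2,3))],[np.arctan2(*(P[a]-P[b])[::-1]).round(3)-1.571 for a,b in((0,3),(1,2))])
for p in((392,287),(392,175),(392,398),(277,287),(507,287)): print(onz(c,*z(*p),.032))
h=np.array([.5187,-.0596]);k=np.array([.5612,-.2222]);n=P.mean(0)
for v in(h-n,h-k,n-k): print(np.linalg.norm(v),np.arctan2(v[1],v[0])-np.pi/2)
E
```

```text
[[ 0.4844 -0.092 ]
 [ 0.5654 -0.071 ]
 [ 0.587  -0.1534]
 [ 0.506  -0.1746]] [ 0.5357106  -0.12273752] [np.float64(0.0836), np.float64(0.0852), np.float64(0.0837), np.float64(0.0855)]
[np.float64(0.254), np.float64(0.257)] [np.float64(0.2550000000000001), np.float64(0.2570000000000001)]
[ 0.53524581 -0.12046327  0.032     ]
[ 0.52846263 -0.09428098  0.032     ]
[ 0.54220571 -0.1473277   0.032     ]
[ 0.50792637 -0.12746505  0.032     ]
[ 0.56256876 -0.11346059  0.032     ]
0.06538888959302921 0.2631725164773904
0.16806251812941517 0.2556580088887497
0.10267665042562922 0.2508724753120162
```

Emit:
send_rows(
  rows=[
    [0, 0.15, 0, 0.014],
    [0, 0.35, 0, 0.028],
    [0, 0.55, 0, 0.042],
    [0, 0.75, 0, 0.056],
    [0, 0.86, 0, 0.07],
    [0, 0.86, 0, 0.07],
  ],
)

```text
time: 2.58
eef_pos: [0.533, 0.1323, 0.3502]
tcp_rot: [0.425, 0.905, -0.0, -0.0]
contact_force: [-0.4, -0.2, 0.6]
opening: 1.003
```

Emit:
send_rows(
  rows=[
    [0, 0.15, -0.05, 0.014],
    [0, 0.35, -0.15, 0.028],
    [0, 0.55, -0.25, 0.042],
    [0, 0.75, -0.3, 0.056],
    [0, 0.85, -0.4, 0.07],
    [0, 0.85, -0.4, 0.07],
    [0, 0.85, -0.4, 0.07],
  ],
)

```text
time: 3.45
eef_pos: [0.5343, 0.3851, 0.2307]
tcp_rot: [0.219, 0.976, -0.0, 0.0]
contact_force: [-0.4, -0.0, -0.4]
opening: 0.998
```

```bash
python3 - <<'E'
from m import *
st=monitor.get_state();c=imaging.calibration("wrist")
im=snap("wrist","w2.png");print(st["time"],st["eef_pos"],st["tcp_rot"],st["qpos"],st["contact_force"])
np.savez('w2.npz',K=c["intrinsics"],T=c["cam_to_world"])
cv2.imwrite('pics/w2z.png',cv2.resize(im[:,:,::-1],None,fx=1.56,fy=1.56,interpolation=cv2.INTER_CUBIC))
for p,s in blobs(im,(20,120,60),(34,255,255),30): print(p,s,onz(c,*p,.058))
E
```

```text
3.45 [0.53433733 0.38507299 0.23073032] [ 2.18839690e-01  9.75760719e-01 -3.24919433e-04  3.21232999e-04] [ 4.70977619e-01  2.64655077e-01  1.63584710e+00 -9.62116068e-04
  1.24101022e+00 -6.58256769e-01] [-4.30815846e-01 -3.71143101e-04 -3.63470992e-01]
[259.7, 176.8] [243, 160, 34, 34, 901] [0.534476   0.38810174 0.058     ]
[187.1, 327.3] [173, 321, 31, 14, 286] [0.67611986 0.21659693 0.058     ]
```

View pics/w2z.png

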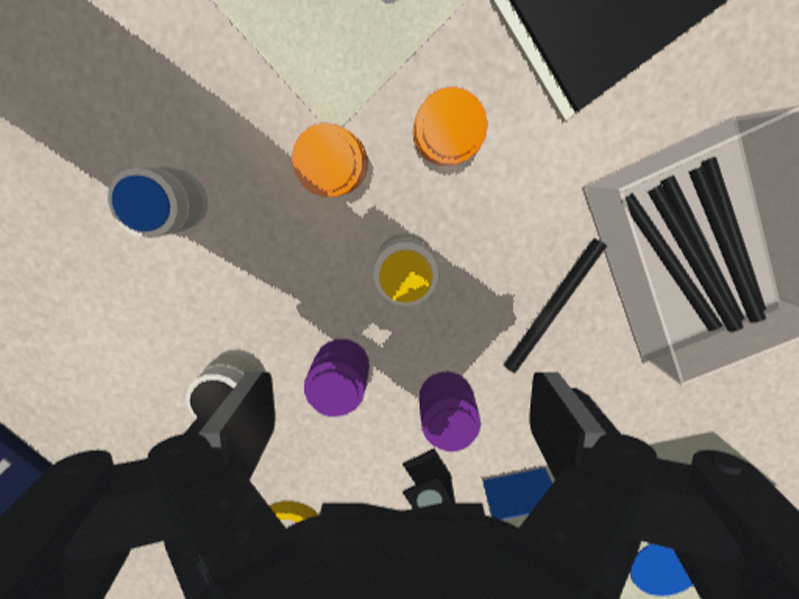

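The pot's lid is at (0.5345, 0.388), which is consistent across all three cameras, and the space beside both fingers is clear. I'll descend and grip.

Emit:
send_rows(
  rows=[
    [0, 0.01, -0.1, 0],
    [0, 0.01, -0.25, 0],
    [0, 0.01, -0.4, 0],
    [0, 0.01, -0.5, 0],
    [0, 0.01, -0.58, 0],
    [0, 0.01, -0.64, 0],
    [0, 0.01, -0.67, 0],
    [0, 0.01, -0.67, 0],
    [0, 0.01, -0.67, 0],
  ],
)

```text
time: 4.62
eef_pos: [0.5339, 0.3905, 0.0306]
tcp_rot: [0.217, 0.976, 0.001, 0.001]
contact_force: [0.0, 0.8, -0.0]
opening: 0.999
```

```bash
python3 - <<'E'
from m import *
st=monitor.get_state()
im=snap("wrist","w3.png");print(st["time"],st["eef_pos"],st["contact_force"])
E
```

```text
4.625 [0.53385046 0.39051457 0.03064211] [ 0.00664235  0.82458357 -0.04125785]
```

View pics/w3.png

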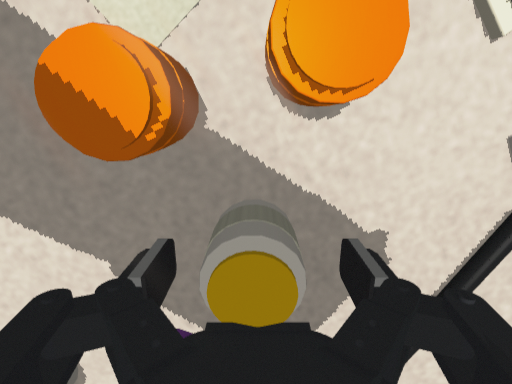

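The view shows the lid centred between the fingers at about (253,288). I'll close on it.

Emit:
send_rows(
  rows=[
    [0, 0, 0, 0],
    [0, 0, 0, 0],
    [0, 0, 0, 0],
    [0, 0, 0, 0],
    [0, 0, 0, 0],
    [0, 0, 0, 0],
    [0, 0, 0, 0],
    [0, 0, 0, 0],
  ],
  jaw=1,
  newtons=30,
)

```text
time: 5.68
eef_pos: [0.5333, 0.3904, 0.0298]
tcp_rot: [0.217, 0.976, 0.0, 0.0]
contact_force: [-0.9, 0.3, 4.7]
opening: 0.554
```

```bash
cat > lid.py <<'E'
import sys
from m import *
st=monitor.get_state();c=imaging.calibration("wrist")
im=snap("wrist",sys.argv[1]);print(st["time"],st["eef_pos"],st["tcp_rot"],st["contact_force"],st["opening"])
T=np.array(c["cam_to_world"]);print("cam",T[:3,3])
from scipy.spatial.transform import Rotation as R
Rm=R.from_quat(st["tcp_rot"]).as_matrix()
for p,s in blobs(im,(20,120,60),(34,255,255),200):
    # lid top in tool frame
    zt=float(sys.argv[2])
    q=onz(c,*p,zt); print(p,s,"world",q.round(4),"tool",(Rm.T@(q-st["eef_pos"])).round(4))
E
python3 lid.py w4.png .058
```

```text
5.675 [0.5332855  0.3904301  0.02984699] [2.17107651e-01 9.76147568e-01 3.15686712e-04 3.05920028e-04] [-0.92822713  0.29526567  4.72543516] 0.5535073270394744
cam [0.46799139 0.42105409 0.15579653]
[280.4, 37.3] [273, 3, 17, 72, 444] world [0.4514 0.437  0.058 ] tool [ 0.0939  0.0075 -0.0282]
[257.4, 291.2] [212, 253, 92, 75, 5495] world [0.5325 0.3909 0.058 ] tool [ 0.0009  0.0001 -0.0282]
```

View pics/w4.png

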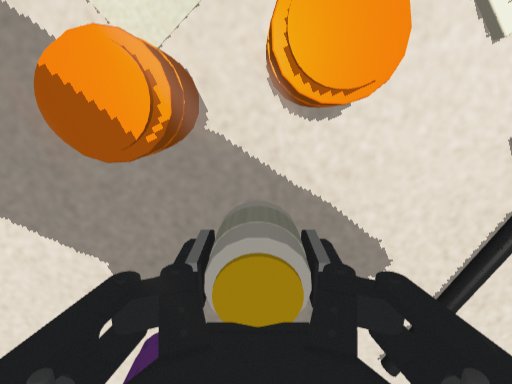

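The pot is gripped at an opening of 0.554, about 47 mm. I'll lift it and carry it to a hover above the nest.

Emit:
send_rows(
  rows=[
    [0, 0, 0.08, 0],
    [0, 0, 0.2, 0],
    [0, 0, 0.35, 0],
    [0, -0.05, 0.5, 0],
    [0, -0.15, 0.5, -0.014],
    [0, -0.3, 0.5, -0.028],
    [0, -0.45, 0.5, -0.042],
    [0, -0.6, 0.5, -0.056],
    [0, -0.75, 0.5, -0.07],
    [0, -0.85, 0.5, -0.07],
    [0, -0.85, 0.5, -0.07],
  ],
)

```text
time: 7.1
eef_pos: [0.5321, 0.1333, 0.1778]
tcp_rot: [0.426, 0.905, -0.001, -0.001]
contact_force: [-1.3, -0.0, -1.3]
opening: 0.553
```

Emit:
send_rows(
  rows=[
    [0, -0.1, 0, -0.01],
    [0, -0.25, 0, -0.02],
    [0, -0.4, 0, -0.035],
    [0, -0.55, 0, -0.05],
    [0, -0.7, 0, -0.06],
    [0, -0.8, 0, -0.0695],
    [0, -0.853, 0, -0.0695],
    [0, -0.853, 0, -0.0695],
    [0, -0.853, 0, -0.0695],
  ],
)

```text
time: 8.22
eef_pos: [0.5329, -0.1194, 0.1789]
tcp_rot: [0.61, 0.792, 0.0, -0.001]
contact_force: [-0.9, -0.0, -0.5]
opening: 0.556
```

```bash
python3 lid.py w5.png .205; python3 - <<'E'
from m import *
im=snap("wrist","w5b.png")
cv2.imwrite('pics/w5z.png',cv2.resize(im[:,:,::-1],None,fx=1.56,fy=1.56,interpolation=cv2.INTER_CUBIC))
E
```

```text
8.225 [ 0.53291836 -0.11943299  0.17894629] [ 6.10218055e-01  7.92233312e-01  1.21596449e-04 -5.37765645e-04] [-0.89669943 -0.02637895 -0.52918037] 0.5562063290448028
cam [ 0.51423082 -0.05009627  0.30499501]
[257.4, 291.2] [212, 253, 92, 75, 5494] world [ 0.5327 -0.12    0.205 ] tool [-0.0005 -0.0003 -0.0261]
```

View pics/w5z.png

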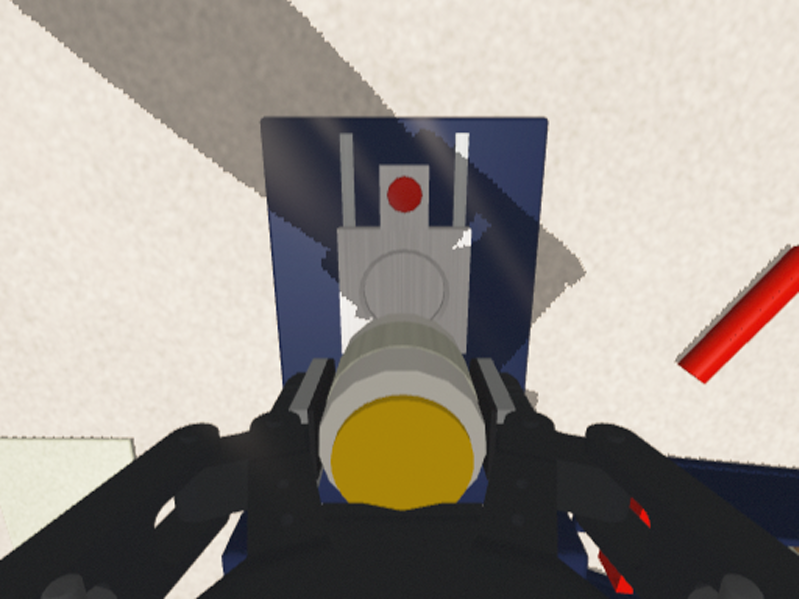

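The lid is still held at pixel (257,291), unchanged since the grasp. The nest ring is visible ahead at about zoomed (403,287), with the handle at (404,194). I'll re-measure both from here.

```bash
cat > nz.py <<'E'
import sys
from m import *
from scipy.spatial.transform import Rotation as R
f=sys.argv[1]
st=monitor.get_state();c=imaging.calibration("wrist");im=snap("wrist",f)
Rm=R.from_quat(st["tcp_rot"]).as_matrix();print(st["time"],st["eef_pos"])
yd=np.array([-.2532,.9674,0])
for p,s in blobs(im,(0,140,60),(5,255,255),80):
    if abs(p[0]-258)<15 and p[1]<200:
        h=onz(c,*p,.082);n=h-.065*yd;n[2]=.024
        print(p,s,"handle",h.round(4),"nest",n.round(4),"nest in tool",(Rm.T@(n-st["eef_pos"])).round(4))
cv2.imwrite('pics/z'+f,cv2.resize(im[130:240,200:320][:,:,::-1],None,fx=5,fy=5,interpolation=cv2.INTER_CUBIC))
np.savez(f+'.npz',K=c["intrinsics"],T=c["cam_to_world"],R=Rm,e=st["eef_pos"])
E
python3 nz.py w6.png
```

```text
8.325 [ 0.53295704 -0.11946153  0.1791491 ]
[258.8, 124.2] [248, 113, 22, 23, 378] handle [ 0.5184 -0.0597  0.082 ] nest [ 0.5348 -0.1226  0.024 ] nest in tool [-0.0035  0.001   0.1551]
```

View pics/zw6.png

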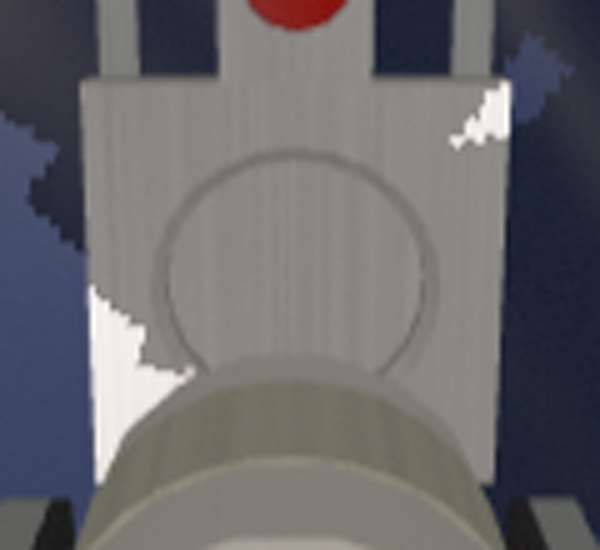

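```bash
python3 - <<'E'
from m import *
d=np.load('w6.png.npz');c={"intrinsics":d['K'],"cam_to_world":d['T']}
tl=lambda u,v,z:(d['R'].T@(onz(c,u,v,z)-d['e'])).round(4)
z=lambda x,y:(200+(x+.5)/5-.5,130+(y+.5)/5-.5)
print("ring outer top",tl(*z(295,148),.032),"L",tl(*z(152,280),.032),"R",tl(*z(440,280),.032))
print("ring inner top",tl(*z(295,158),.032))
print("blk",[tl(*z(*p),.032) for p in((82,80),(511,78),(98,480),(493,480))])
im=cv2.imread('pics/w6.png')[:,:,::-1].copy()
m=cv2.inRange(cv2.cvtColor(im,cv2.COLOR_RGB2HSV),(20,120,60),(34,255,255))
for r in range(250,300,6):
    k=np.where(m[r,180:340])[0]
    if len(k): print(r,k[0]+180,k[-1]+180)
zt=d['e'][2]+.0285
print("lid front",tl(257.4,252.5,zt)); 
for r in (280,286,292): 
    k=np.where(m[r,180:340])[0]; print(tl(k[0]+179.5,r,zt),tl(k[-1]+180.5,r,zt))
E
```

```text
ring outer top [0.0255 0.0013 0.1472] L [-0.0014 -0.0277  0.1472] R [-0.0015  0.0307  0.1471]
ring inner top [0.0235 0.0013 0.1472]
blk [array([ 0.039 , -0.0401,  0.1472]), array([0.0392, 0.0434, 0.1472]), array([-0.0452, -0.0404,  0.1471]), array([-0.0454,  0.0432,  0.1471])]
256 240 274
262 229 286
268 222 293
274 218 297
280 215 300
286 213 301
292 212 303
298 212 303
lid front [ 0.0188 -0.0003 -0.0285]
[ 0.0066 -0.0175 -0.0285] [ 0.0064  0.017  -0.0285]
[ 0.0038 -0.0184 -0.0285] [ 0.0037  0.0175 -0.0285]
[ 0.0009 -0.019  -0.0285] [ 0.0008  0.0185 -0.0285]
```

Fit estimate in the tool frame: nest at (-3.3, +1.4) mm and pot at (-1.3, -0.2) mm, so I'll shift by (+2.1, -1.5) mm in world coordinates. I'll descend to just above the mouth.

Emit:
send_rows(
  rows=[
    [0.007, -0.005, -0.05, 0],
    [0.007, -0.005, -0.15, 0],
    [0.007, -0.005, -0.25, 0],
    [0.007, -0.005, -0.33, 0],
    [0.007, -0.005, -0.38, 0],
    [0.007, -0.005, -0.38, 0],
    [0.007, -0.005, -0.38, 0],
  ],
)

```text
time: 9.25
eef_pos: [0.5358, -0.1225, 0.0662]
tcp_rot: [0.611, 0.792, 0.0, 0.001]
contact_force: [-0.2, -0.4, -0.5]
opening: 0.553
```

```bash
python3 nz.py w7.png; python3 - <<'E'
from m import *
im=snap("wrist","w7b.png"); snap("scene","s7.png")
im=imaging.read_camera("scene");cv2.imwrite('pics/s7z.png',cv2.resize(im[100:230,140:300][:,:,::-1],None,fx=4.5,fy=4.5,interpolation=cv2.INTER_CUBIC))
E
```

```text
9.25 [ 0.53581107 -0.12246121  0.06615095]
[255.0, 128.2] [233, 106, 45, 46, 1560] handle [ 0.5182 -0.0596  0.082 ] nest [ 0.5346 -0.1225  0.024 ] nest in tool [ 0.0003 -0.0012  0.0421]
```

View pics/w7b.png

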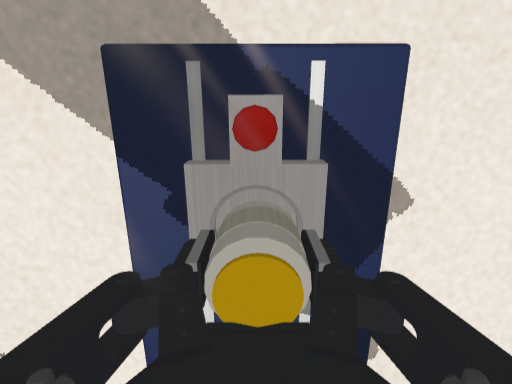

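View pics/s7z.png

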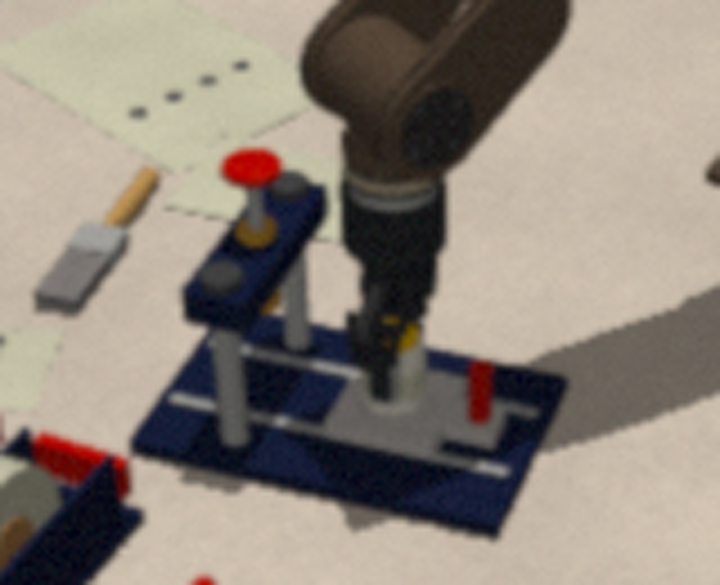

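```bash
python3 - <<'E'
from m import *
im=cv2.imread('pics/w7b.png')
cv2.imwrite('pics/w7z.png',cv2.resize(im[85:245,175:337],None,fx=3.7,fy=3.7,interpolation=cv2.INTER_CUBIC))
g=cv2.cvtColor(im,cv2.COLOR_BGR2GRAY)
for r in (172,185,205,215,225): print(r,g[r,180:332].tolist())
E
```

```text
172 [35, 33, 34, 42, 113, 138, 138, 138, 141, 138, 138, 136, 132, 132, 133, 136, 138, 136, 134, 135, 135, 137, 137, 136, 135, 134, 134, 133, 134, 136, 135, 135, 135, 137, 140, 137, 137, 135, 135, 132, 132, 133, 132, 134, 133, 133, 133, 136, 134, 135, 136, 134, 131, 133, 134, 136, 137, 135, 134, 133, 136, 136, 136, 134, 137, 139, 137, 134, 134, 134, 133, 134, 135, 136, 138, 135, 132, 134, 135, 136, 137, 138, 136, 134, 135, 134, 134, 134, 136, 138, 136, 137, 138, 141, 142, 137, 136, 136, 135, 136, 135, 137, 134, 132, 133, 135, 138, 140, 138, 137, 136, 137, 137, 136, 136, 138, 138, 139, 137, 138, 138, 137, 136, 137, 137, 135, 138, 137, 135, 135, 137, 137, 137, 135, 135, 136, 138, 136, 137, 139, 139, 137, 137, 137, 137, 136, 135, 110, 41, 42, 42, 40]
185 [33, 32, 32, 37, 42, 114, 140, 138, 139, 141, 141, 139, 136, 132, 133, 133, 136, 137, 137, 135, 136, 138, 136, 137, 137, 136, 135, 133, 135, 136, 135, 136, 135, 135, 138, 139, 138, 137, 135, 133, 134, 133, 133, 133, 135, 133, 134, 134, 135, 136, 137, 137, 133, 134, 135, 136, 138, 136, 135, 132, 135, 136, 137, 133, 137, 137, 132, 128, 128
[... 1959 characters left out ...]
38, 138, 140, 140, 140, 135, 133, 134, 136, 139, 137, 136, 135, 136, 137, 137, 137, 137, 135, 127, 122, 122, 123, 123, 115, 114, 136, 137, 136, 136, 131, 110, 108, 105, 106, 110, 111, 113, 112, 110, 108, 108, 112, 113, 112, 113, 121, 129, 135, 135, 136, 132, 129, 127, 126, 126, 126, 127, 126, 126, 126, 127, 126, 126, 126, 126, 127, 126, 126, 126, 125, 125, 125, 126, 126, 126, 127, 127, 126, 126, 125, 125, 127, 130, 133, 137, 135, 130, 126, 119, 110, 109, 109, 111, 111, 109, 109, 108, 106, 108, 109, 109, 107, 107, 111, 132, 133, 104, 123, 124, 123, 122, 123, 136, 136, 135, 134, 136, 137, 137, 136, 133, 137, 137, 137, 140, 140, 136, 135, 136, 135, 137, 137, 135, 33, 34, 35, 32, 33, 32, 32, 33]
```

View pics/w7z.png

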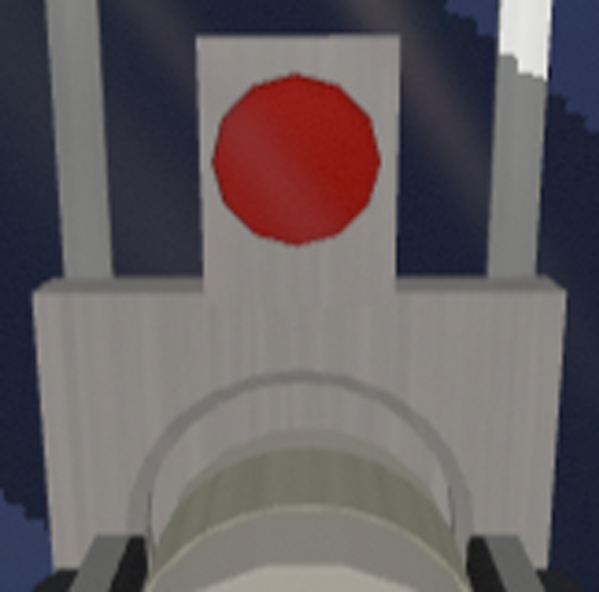

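```bash
python3 - <<'E'
from m import *
d=np.load('w7.png.npz');c={"intrinsics":d['K'],"cam_to_world":d['T']}
tl=lambda u,v,z:(d['R'].T@(onz(c,u,v,z)-d['e'])).round(4)
print("blk front",tl(256,163.4,.032)," minus 42")
print("ring top outer",tl(256,184.8,.032),"minus 29; inner", tl(256,188,.032))
for zb in(.035,.036,.037): print("pot base front",tl(257.5,200.8,zb),"minus 24")
for r,a,b in((205,186.3,324.7),(225,188,323.7)): print(tl(a,r,.032),tl(b,r,.032))
print(tl(220.5,225,.036),tl(295,225,.036), "ring",tl(211,215,.032),tl(300.5,215,.032))
E
```

```text
blk front [ 0.0423 -0.0009  0.0341]  minus 42
ring top outer [ 0.0294 -0.001   0.0341] minus 29; inner [ 0.0274 -0.001   0.0341]
pot base front [ 0.0204 -0.0001  0.0311] minus 24
pot base front [ 0.0207 -0.0001  0.0301] minus 24
pot base front [ 0.0211 -0.0001  0.0291] minus 24
[ 0.0169 -0.0433  0.0341] [0.0166 0.0407 0.0342]
[ 0.0038 -0.0432  0.0341] [0.0035 0.041  0.0342]
[ 0.0054 -0.0225  0.0301] [0.0053 0.0226 0.0302] ring [ 0.0103 -0.0286  0.0341] [0.0102 0.0263 0.0342]
```

Emit:
send_rows(
  rows=[
    [-0.006, 0.006, 0, 0],
    [-0.006, 0.006, 0, 0],
    [-0.006, 0.006, -0.007, 0],
    [-0.006, 0.006, -0.014, 0],
    [-0.006, 0.006, -0.021, 0],
    [-0.006, 0.006, -0.021, 0],
    [-0.006, 0.006, -0.021, 0],
  ],
)

```text
time: 10.32
eef_pos: [0.5333, -0.1204, 0.059]
tcp_rot: [0.611, 0.792, -0.0, -0.0]
contact_force: [1.3, 0.4, -0.1]
opening: 0.555
```

```bash
python3 nz.py w8.png; python3 - <<'E'
from m import *
im=cv2.imread('pics/w8.png')
cv2.imwrite('pics/w8z.png',cv2.resize(im[85:245,175:337],None,fx=3.7,fy=3.7,interpolation=cv2.INTER_CUBIC))
print(monitor.get_state()["contact_force"])
E
```

```text
10.325 [ 0.53330943 -0.12042636  0.05898807]
[259.9, 136.4] [236, 113, 48, 48, 1753] handle [ 0.5181 -0.0595  0.082 ] nest [ 0.5345 -0.1224  0.024 ] nest in tool [-0.0022  0.0007  0.035 ]
[ 0.40351492  0.53243828 -0.59854188]
```

View pics/w8z.png

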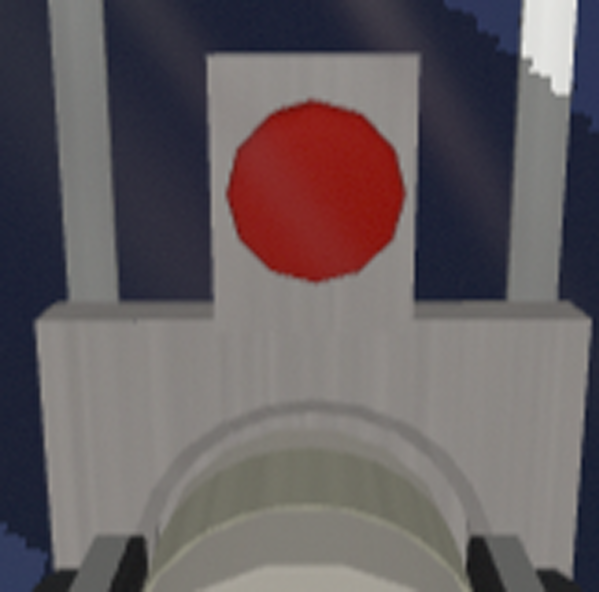

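Emit:
send_rows(
  rows=[
    [0.002, 0, 0, 0],
    [0.002, 0, -0.006, 0],
    [0.002, 0, -0.012, 0],
    [0.002, 0, -0.016, 0],
    [0.002, 0, -0.016, 0],
    [0.002, 0, -0.016, 0],
  ],
)

```text
time: 11.12
eef_pos: [0.5339, -0.1204, 0.0542]
tcp_rot: [0.611, 0.792, -0.0, 0.0]
contact_force: [-0.1, 0.3, 0.1]
opening: 0.554
```

```bash
python3 nz.py w9.png; python3 - <<'E'
from m import *
im=cv2.imread('pics/w9.png')
cv2.imwrite('pics/w9z.png',cv2.resize(im[85:245,175:337],None,fx=3.7,fy=3.7,interpolation=cv2.INTER_CUBIC))
print(monitor.get_state()["contact_force"])
E
```

```text
11.125 [ 0.53390798 -0.12044055  0.05423508]
[258.4, 137.3] [234, 112, 50, 51, 1916] handle [ 0.5181 -0.0595  0.082 ] nest [ 0.5345 -0.1224  0.024 ] nest in tool [-0.0021  0.0001  0.0302]
[-0.62057064 -0.60122273 -0.80780717]
```

View pics/w9z.png

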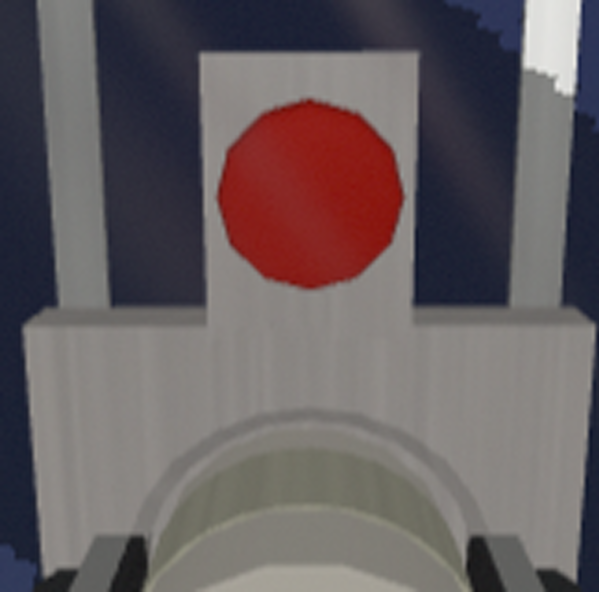

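The pot is inside the ring and well centred, with no force on it yet. I'll lower slightly until it touches.

Emit:
send_rows(
  rows=[
    [0, 0, -0.002, 0],
    [0, 0, -0.004, 0],
    [0, 0, -0.004, 0],
    [0, 0, -0.004, 0],
  ],
)

```text
time: 11.68
eef_pos: [0.534, -0.1205, 0.0538]
tcp_rot: [0.611, 0.792, -0.0, -0.0]
contact_force: [-3.0, 0.6, 5.6]
opening: 0.549
```

Contact at 5.6 N, so the pot is on the floor of the nest. I'll release it and retreat upward.

Emit:
send_rows(
  rows=[
    [0, 0, 0, 0],
    [0, 0, 0, 0],
    [0, 0, 0, 0],
    [0, 0, 0, 0],
    [0, 0, 0, 0],
  ],
  jaw=0,
)

```text
time: 12.3
eef_pos: [0.5339, -0.1204, 0.0529]
tcp_rot: [0.611, 0.792, -0.0, -0.0]
contact_force: [-0.2, -0.4, -0.3]
opening: 1.0
```

Emit:
send_rows(
  rows=[
    [0, 0, 0.05, 0],
    [0, 0, 0.15, 0],
    [0, 0, 0.3, 0],
    [0, 0.05, 0.45, 0],
    [0, 0.15, 0.5, 0],
    [0, 0.25, 0.5, 0],
    [0, 0.25, 0.5, 0],
    [0, 0.25, 0.5, 0],
  ],
)

```text
time: 13.3
eef_pos: [0.5339, -0.0458, 0.2035]
tcp_rot: [0.611, 0.792, -0.0, 0.0]
contact_force: [0.3, -0.4, -0.4]
opening: 0.998
```

```bash
python3 nz.py w10.png; python3 lid.py w10b.png .082; python3 - <<'E'
from m import *
im=cv2.imread('pics/w10b.png')
cv2.imwrite('pics/w10z.png',cv2.resize(im,None,fx=1.56,fy=1.56,interpolation=cv2.INTER_CUBIC))
E
```

```text
13.3 [ 0.53392351 -0.0457505   0.20351856]
13.35 [ 0.53389599 -0.04603862  0.20325135] [ 6.10992913e-01  7.91636031e-01 -1.13169122e-04  2.03102069e-04] [-0.55568234 -0.09457236  0.40831014] 1.0002434339581405
cam [0.51523647 0.02350296 0.32920153]
[478.6, 36.2] [460, 0, 52, 63, 1432] world [0.6719 0.1225 0.082 ] tool [0.1281 0.1762 0.1212]
[238.8, 261.8] [220, 245, 38, 35, 1044] world [ 0.5344 -0.1215  0.082 ] tool [-0.0731 -0.0187  0.1213]
```

View pics/w10z.png

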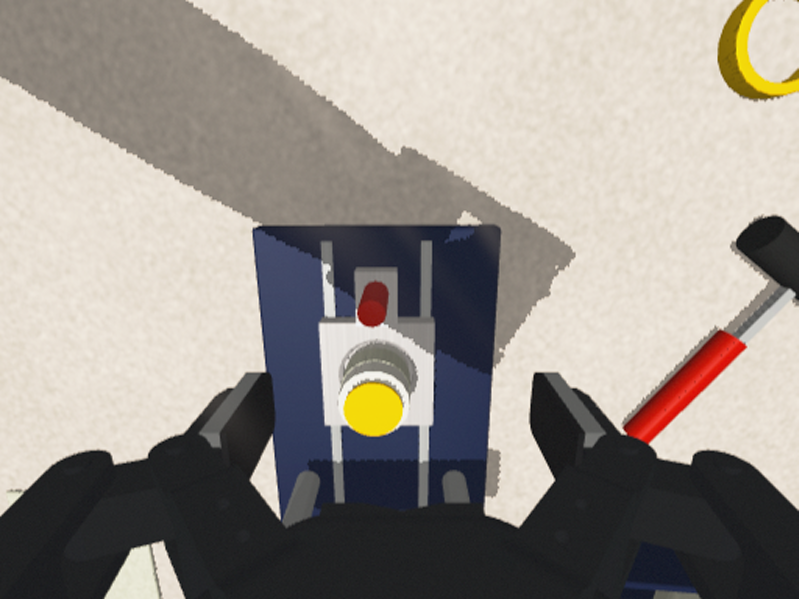

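The pot stands in the nest: the lid is at (0.5344, -0.1215) against the nest at (0.5345, -0.1224). Next I'll close the jaws and come down behind the handle.

Emit:
send_rows(
  rows=[
    [-0.08, 0.06, 0, 0],
    [-0.08, 0.06, 0, 0],
    [-0.08, 0.06, 0, 0],
    [-0.08, 0.06, 0, 0],
    [-0.08, 0.06, -0.1, 0],
    [-0.08, 0.06, -0.2, 0],
    [-0.08, 0.06, -0.3, 0],
    [-0.08, 0.06, -0.4, 0],
    [-0.08, 0.06, -0.46, 0],
    [-0.08, 0.06, -0.46, 0],
    [-0.08, 0.06, -0.46, 0],
  ],
  jaw=1,
)

```text
time: 14.78
eef_pos: [0.5109, -0.0277, 0.0661]
tcp_rot: [0.611, 0.792, 0.0, 0.001]
contact_force: [-0.1, 0.1, 0.6]
opening: 0.001
```

```bash
python3 lid.py w11.png .082
```

```text
14.775 [ 0.51094031 -0.02774732  0.06613003] [6.10881668e-01 7.91721222e-01 4.18846078e-04 9.58292286e-04] [-0.13502319  0.10811797  0.59475498] 0.0007827903625190209
cam [0.49202883 0.04180764 0.19202417]
```

View pics/w11.png

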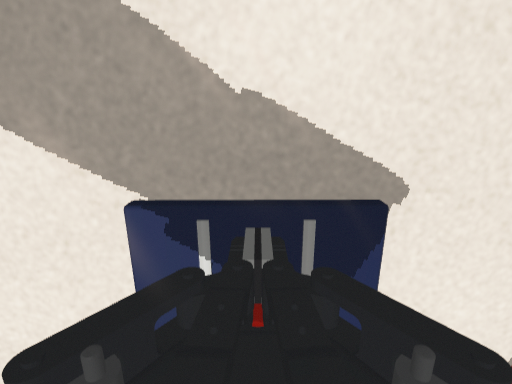

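Handle lies directly ahead of the closed fingers (col 258). I'll push it along the press's -y, slowly.

Emit:
send_rows(
  rows=[
    [0.006, -0.024, 0, 0],
    [0.011, -0.042, 0, 0],
    [0.017, -0.064, 0, 0],
    [0.023, -0.09, 0, 0],
    [0.03, -0.116, 0, 0],
    [0.038, -0.145, 0, 0],
    [0.046, -0.174, 0, 0],
    [0.053, -0.203, 0, 0],
    [0.061, -0.232, 0, 0],
    [0.068, -0.261, 0, 0],
    [0.076, -0.29, 0, 0],
    [0.084, -0.32, 0, 0],
    [0.084, -0.32, 0, 0],
    [0.084, -0.32, 0, 0],
  ],
)

```text
time: 16.58
eef_pos: [0.5348, -0.1238, 0.0648]
tcp_rot: [0.611, 0.792, -0.0, -0.0]
contact_force: [-0.5, 0.2, 0.3]
opening: 0.0
```

```bash
python3 - <<'E'
from m import *
im=imaging.read_camera("scene");cv2.imwrite('pics/s12z.png',cv2.resize(im[100:230,140:300][:,:,::-1],None,fx=4.5,fy=4.5,interpolation=cv2.INTER_CUBIC))
s=monitor.get_state();print(s["eef_pos"],s["contact_force"])
E
```

```text
[ 0.53479341 -0.12360981  0.0648002 ] [ 0.87472985 -0.20284581  0.05398495]
```

View pics/s12z.png

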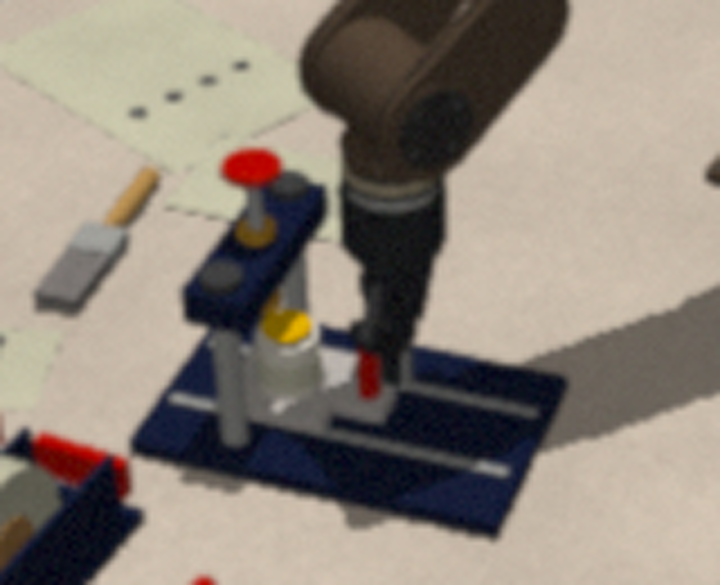

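Emit:
send_rows(
  rows=[
    [0.005, -0.018, 0, 0],
    [0.009, -0.033, 0, 0],
    [0.012, -0.045, 0, 0],
    [0.013, -0.05, 0, 0],
    [0.013, -0.05, 0, 0],
  ],
)

```text
time: 17.25
eef_pos: [0.5389, -0.1386, 0.0649]
tcp_rot: [0.611, 0.792, -0.0, 0.0]
contact_force: [-0.7, 1.2, -0.3]
opening: 0.001
```

Emit:
send_rows(
  rows=[
    [0.001, -0.004, 0, 0],
    [0.001, -0.004, 0, 0],
    [0.001, -0.004, 0, 0],
  ],
)

```text
time: 17.62
eef_pos: [0.5392, -0.1396, 0.0649]
tcp_rot: [0.611, 0.792, -0.0, -0.0]
contact_force: [-1.4, 2.1, -0.5]
opening: 0.001
```

Emit:
send_rows(
  rows=[
    [0.001, -0.004, 0, 0],
    [0.002, -0.008, 0, 0],
    [0.002, -0.008, 0, 0],
  ],
)

```text
time: 18.0
eef_pos: [0.54, -0.1422, 0.065]
tcp_rot: [0.611, 0.792, -0.0, 0.0]
contact_force: [-0.7, 0.3, -1.2]
opening: -0.002
```

Emit:
send_rows(
  rows=[
    [0.001, -0.004, 0, 0],
    [0.002, -0.008, 0, 0],
    [0.002, -0.008, 0, 0],
  ],
)

```text
time: 18.38
eef_pos: [0.5403, -0.1436, 0.065]
tcp_rot: [0.611, 0.792, 0.001, -0.001]
contact_force: [-1.8, 5.2, 0.5]
opening: 0.002
```

Emit:
send_rows(
  rows=[
    [0.001, -0.003, 0, 0],
    [0.001, -0.004, 0, 0],
    [0.001, -0.004, 0, 0],
  ],
)

```text
time: 18.75
eef_pos: [0.5403, -0.1436, 0.065]
tcp_rot: [0.611, 0.792, 0.001, -0.002]
contact_force: [-2.9, 8.7, 2.9]
opening: -0.001
```

The carriage is against its stop: the force rises to 8.7 N with no further travel. I'll back off, rise and hover over the knob.

Emit:
send_rows(
  rows=[
    [-0.012, 0.045, 0, 0],
    [-0.036, 0.135, 0, 0],
    [-0.036, 0.135, 0.05, 0],
    [-0.036, 0.135, 0.2, 0],
    [-0.036, 0.135, 0.4, 0],
    [-0.036, 0.135, 0.6, 0],
    [-0.036, 0.135, 0.75, 0],
    [-0.036, 0.135, 0.8, 0],
    [-0.036, 0.135, 0.8, 0],
  ],
)

```text
time: 19.88
eef_pos: [0.5304, -0.1057, 0.3062]
tcp_rot: [0.611, 0.792, 0.0, 0.002]
contact_force: [0.0, 0.9, -0.5]
opening: -0.003
```

```bash
python3 lid.py w13.png .082; python3 - <<'E'
from m import *
c=imaging.calibration("wrist")
im=cv2.imread('pics/w13.png')
for p,s in blobs(im[:,:,::-1].copy(),(0,140,60),(5,255,255),80): print(p,s,onz(c,*p,.082)[:2].round(4),onz(c,*p,.22)[:2].round(4))
cv2.imwrite('pics/w13z.png',cv2.resize(im,None,fx=1.56,fy=1.56,interpolation=cv2.INTER_CUBIC))
E
```

```text
19.875 [ 0.53039461 -0.10574629  0.30624006] [6.11002012e-01 7.91627483e-01 1.92202435e-04 1.55969786e-03] [ 0.01642307  0.91586047 -0.46387972] -0.0027188861998635183
cam [ 0.51142013 -0.03605043  0.43206129]
[454.4, 14.5] [429, 0, 60, 30, 848] world [0.6983 0.1166 0.082 ] tool [0.1731 0.2183 0.2243]
[415.3, 182.7] [385, 153, 61, 62, 1072] [ 0.7313 -0.0712] [ 0.644  -0.0572]
[257.3, 206.4] [251, 196, 13, 21, 223] [ 0.5421 -0.1537] [ 0.5298 -0.107 ]
[362.2, 272.3] [353, 260, 19, 26, 341] [ 0.7115 -0.2122] [ 0.6321 -0.1423]
[257.5, 316.5] [252, 305, 12, 23, 228] [ 0.5863 -0.3224] [ 0.5565 -0.2088]
```

View pics/w13z.png

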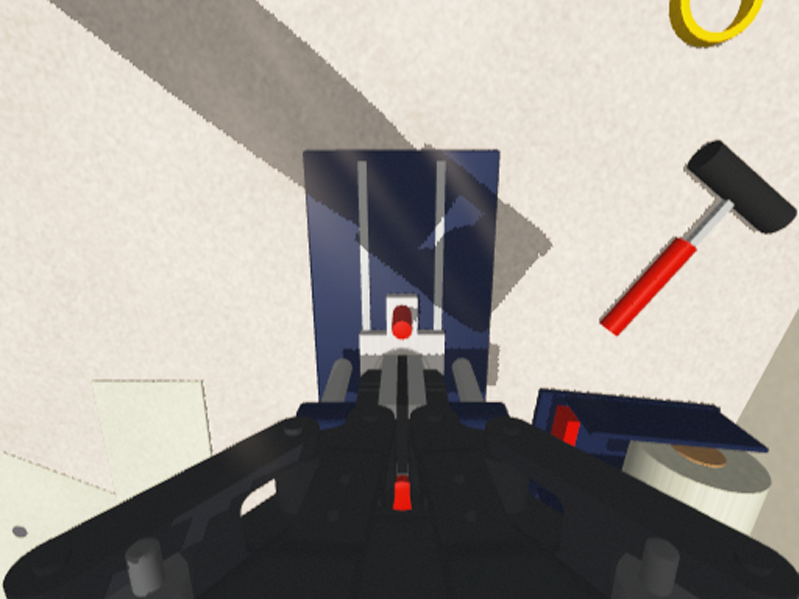

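The carriage is home, with the handle top at about (0.544, -0.162). I'll move over the knob at (0.562, -0.225).

Emit:
send_rows(
  rows=[
    [0.03, -0.1, 0, 0],
    [0.06, -0.25, 0, 0],
    [0.105, -0.397, 0, 0],
    [0.105, -0.397, -0.08, 0],
    [0.105, -0.397, -0.15, 0],
    [0.105, -0.397, -0.15, 0],
    [0.105, -0.397, -0.15, 0],
  ],
)

```text
time: 20.8
eef_pos: [0.5615, -0.2237, 0.2599]
tcp_rot: [0.611, 0.792, -0.0, -0.0]
contact_force: [-0.0, -0.2, 0.3]
opening: -0.001
```

```bash
python3 - <<'E'
from m import *
im=imaging.read_camera("scene");cv2.imwrite('pics/s14z.png',cv2.resize(im[100:230,140:300][:,:,::-1],None,fx=4.5,fy=4.5,interpolation=cv2.INTER_CUBIC))
im=snap("wrist","w14.png")
s=monitor.get_state();print(s["eef_pos"],s["contact_force"])
E
```

```text
[ 0.56198115 -0.22402563  0.26128696] [-0.20572827  0.13787372  0.48782746]
```

View pics/s14z.png

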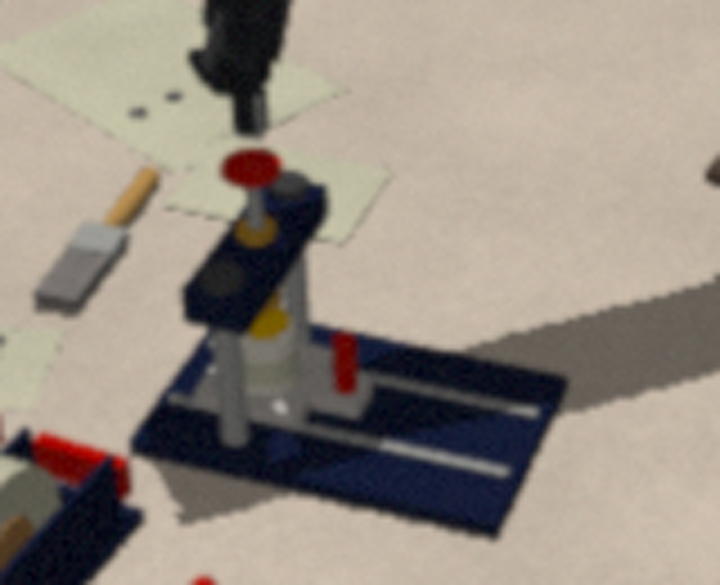

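View pics/w14.png

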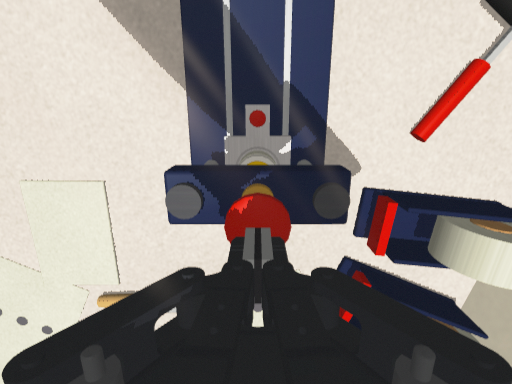

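The fingertips are centred over the knob. I'll descend in small rows and watch the force.

Emit:
send_rows(
  rows=[
    [0, 0, -0.02, 0],
    [0, 0, -0.04, 0],
    [0, 0, -0.06, 0],
    [0, 0, -0.07, 0],
    [0, 0, -0.078, 0],
    [0, 0, -0.084, 0],
    [0, 0, -0.09, 0],
    [0, 0, -0.095, 0],
    [0, 0, -0.1, 0],
    [0, 0, -0.1, 0],
  ],
)

```text
time: 22.15
eef_pos: [0.5615, -0.2243, 0.23]
tcp_rot: [0.611, 0.792, -0.0, 0.0]
contact_force: [-1.2, 0.6, 3.3]
opening: 0.003
```

Emit:
send_rows(
  rows=[
    [0, 0, -0.003, 0],
    [0, 0, -0.006, 0],
    [0, 0, -0.009, 0],
    [0, 0, -0.01, 0],
    [0, 0, -0.01, 0],
  ],
)

```text
time: 22.78
eef_pos: [0.5615, -0.2242, 0.2271]
tcp_rot: [0.611, 0.792, 0.0, 0.0]
contact_force: [0.1, 1.2, 2.8]
opening: -0.001
```

Emit:
send_rows(
  rows=[
    [0, 0, -0.003, 0],
    [0, 0, -0.006, 0],
    [0, 0, -0.007, 0],
    [0, 0, -0.007, 0],
  ],
)

```text
time: 23.28
eef_pos: [0.5615, -0.2243, 0.2249]
tcp_rot: [0.611, 0.792, -0.0, 0.0]
contact_force: [-1.5, -0.1, 2.3]
opening: 0.003
```

Emit:
send_rows(
  rows=[
    [0, 0, -0.003, 0],
    [0, 0, -0.006, 0],
    [0, 0, -0.007, 0],
    [0, 0, -0.007, 0],
  ],
)

```text
time: 23.78
eef_pos: [0.5615, -0.2242, 0.2228]
tcp_rot: [0.611, 0.792, -0.0, 0.0]
contact_force: [-1.8, 0.6, 3.5]
opening: -0.004
```

Emit:
send_rows(
  rows=[
    [0, 0, -0.003, 0],
    [0, 0, -0.006, 0],
    [0, 0, -0.007, 0],
    [0, 0, -0.007, 0],
  ],
)

```text
time: 24.28
eef_pos: [0.5616, -0.2243, 0.222]
tcp_rot: [0.611, 0.792, -0.0, 0.0]
contact_force: [-3.2, 1.4, 8.2]
opening: -0.003
```

First stop felt at about 15 mm down: the force jumps to 8 N. I'll continue in finer steps.

Emit:
send_rows(
  rows=[
    [0, 0, -0.003, 0],
    [0, 0, -0.005, 0],
    [0, 0, -0.005, 0],
    [0, 0, -0.005, 0],
  ],
)

```text
time: 24.78
eef_pos: [0.5616, -0.2243, 0.2211]
tcp_rot: [0.611, 0.792, -0.0, 0.0]
contact_force: [-3.5, 1.8, 8.5]
opening: 0.001
```

Emit:
send_rows(
  rows=[
    [0, 0, -0.003, 0],
    [0, 0, -0.005, 0],
    [0, 0, -0.005, 0],
    [0, 0, -0.005, 0],
  ],
)

```text
time: 25.28
eef_pos: [0.5616, -0.2243, 0.2197]
tcp_rot: [0.611, 0.792, -0.0, 0.0]
contact_force: [-3.9, 2.4, 9.4]
opening: 0.003
```

Emit:
send_rows(
  rows=[
    [0, 0, -0.003, 0],
    [0, 0, -0.005, 0],
    [0, 0, -0.005, 0],
    [0, 0, -0.005, 0],
  ],
)

```text
time: 25.78
eef_pos: [0.5616, -0.2243, 0.2182]
tcp_rot: [0.611, 0.792, -0.0, 0.0]
contact_force: [-4.3, 1.4, 9.0]
opening: -0.004
```

Emit:
send_rows(
  rows=[
    [0, 0, -0.002, 0],
    [0, 0, -0.003, 0],
    [0, 0, -0.003, 0],
    [0, 0, -0.003, 0],
  ],
)

```text
time: 26.28
eef_pos: [0.5617, -0.2243, 0.2179]
tcp_rot: [0.611, 0.792, -0.0, 0.0]
contact_force: [-4.4, 1.9, 11.5]
opening: 0.0
```

Emit:
send_rows(
  rows=[
    [0, 0, -0.002, 0],
    [0, 0, -0.003, 0],
    [0, 0, -0.003, 0],
    [0, 0, -0.003, 0],
  ],
)

```text
time: 26.78
eef_pos: [0.5617, -0.2243, 0.2176]
tcp_rot: [0.611, 0.792, -0.0, 0.0]
contact_force: [-5.5, 2.4, 13.0]
opening: 0.002
```

The force is now climbing (|F| about 14 N) while travel stalls, which is the second stop. One more half-millimetre step to confirm it.

Emit:
send_rows(
  rows=[
    [0, 0, -0.001, 0],
    [0, 0, -0.002, 0],
    [0, 0, -0.002, 0],
    [0, 0, -0.002, 0],
  ],
)

```text
time: 27.28
eef_pos: [0.5617, -0.2243, 0.2172]
tcp_rot: [0.611, 0.792, -0.0, 0.0]
contact_force: [-4.9, 2.0, 14.4]
opening: -0.003
```

15 N on the cushion, so the lid is home. I'll let the plunger rise and clear the press.

Emit:
send_rows(
  rows=[
    [0, 0, 0.005, 0],
    [0, 0, 0.015, 0],
    [0, 0, 0.03, 0],
    [0, 0, 0.05, 0],
    [0, 0, 0.08, 0],
    [0, 0, 0.13, 0],
    [0, 0, 0.2, 0],
    [0, 0, 0.3, 0],
    [0, 0.2, 0.35, 0],
    [-0.1, 0.4, 0.35, 0],
    [-0.12, 0.5, 0.35, 0],
    [-0.12, 0.5, 0.35, 0],
    [-0.12, 0.5, 0.35, 0],
  ],
)

```text
time: 28.9
eef_pos: [0.5258, -0.0747, 0.3197]
tcp_rot: [0.611, 0.792, -0.0, 0.001]
contact_force: [0.4, -0.6, 0.4]
opening: -0.003
```

```bash
python3 - <<'E'
from m import *
im=snap("scene","s15.png");cv2.imwrite('pics/s15z.png',cv2.resize(im[100:230,140:300][:,:,::-1],None,fx=4.5,fy=4.5,interpolation=cv2.INTER_CUBIC))
c=imaging.calibration("wrist")
im=snap("wrist","w15.png")
for p,s in blobs(im,(0,140,60),(5,255,255),80): print(p,s,onz(c,*p,.082)[:2].round(4),onz(c,*p,.22)[:2].round(4))
im=snap("top","t15.png")
print("top red",blobs(im,(0,140,80),(5,255,255)), "yel",blobs(im,(20,120,100),(34,255,255)))
s=monitor.get_state();print(s["time"],s["eef_pos"],s["contact_force"])
E
```

```text
[406.1, 199.6] [378, 171, 57, 59, 956] [ 0.7351 -0.0681] [ 0.6485 -0.0443]
[255.2, 220.4] [250, 213, 11, 15, 153] [ 0.5424 -0.1496] [ 0.529  -0.0948]
top red [([271.0, 151.6], [259, 146, 24, 12, 84]), ([313.7, 160.5], [305, 158, 18, 6, 70]), ([342.5, 160.7], [334, 158, 18, 6, 70]), ([501.5, 232.9], [490, 184, 22, 96, 1883]), ([313.8, 201.9], [308, 196, 13, 13, 129])] yel [([209.7, 161.3], [202, 154, 17, 16, 65])]
29.05 [ 0.52576604 -0.07531642  0.31886495] [0.16068856 0.24242872 0.33569908]
```

View pics/s15z.png

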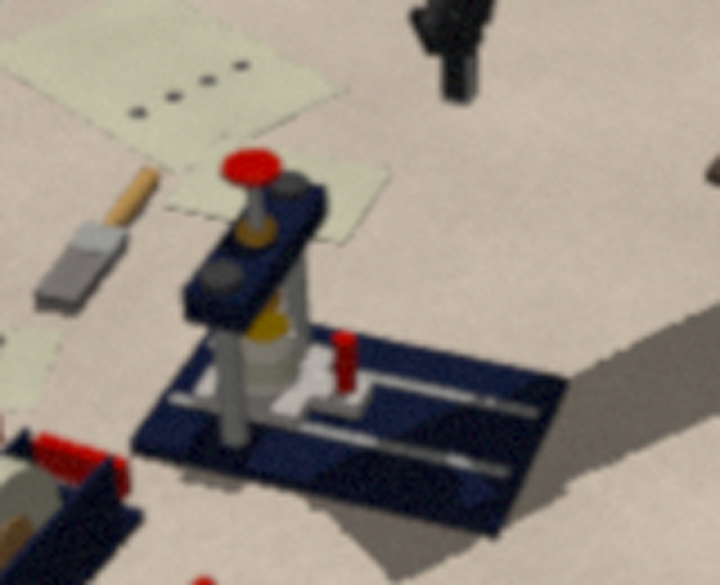

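View pics/w15.png

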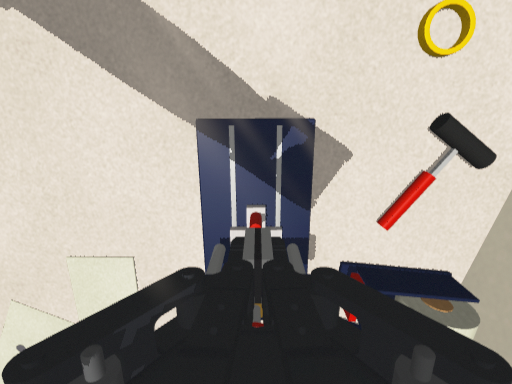

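```bash
python3 - <<'E'
from m import *
for f in("s14z","s15z"):
    im=cv2.imread(f'pics/{f}.png')[:,:,::-1].copy()
    print(f,[b for b in blobs(im[295:350,240:300].copy(),(20,120,60),(34,255,255),60)])
    hs=cv2.cvtColor(im,cv2.COLOR_RGB2HSV)
    for x in(265,272,280): k=np.where((hs[300:350,x,1]>120)&(abs(hs[300:350,x,0].astype(int)-26)<6))[0]+300; print(x,k.min(),k.max())
E
```

```text
s14z [([28.9, 27.2], [8, 3, 41, 42, 994])]
265 311 338
272 307 337
280 309 331
s15z [([27.7, 30.3], [5, 4, 44, 44, 1086])]
265 311 342
272 310 340
280 313 336
```

```bash
python3 -c "
from h import *
print(workorder.sign_off())"
```

```text
the job is handed in; nothing more can be done
None
```

The job is done and handed in at about 29 s, well under the 64 s limit. `sign_off` reports no verdict, so the result rests on my own checks below.

- **Placing:** I set the yellow-lid pot in the nest and let it go. The lid centre measured about 1 mm from the nest centre, and the pot looked upright.
- **Carriage:** I pushed it home by the red handle until it stopped, where the force rose to about 9 N with no further travel. The handle was seen about where it should be when home.
- **Pressing:** The first stop came about 15 mm down. The lid went in at about 10 N. At the second stop travel stalled and the force rose to about 15 N, and I stopped there. The highest reading was about 15.3 N, against the 22 N limit.
- **After release:** The knob is back at the same pixel in the top camera as at the start. The handle is still at home, and the robot is clear with about zero force.
- **Other objects:** The tape roll and the roller's red handle are at their starting pixels in the top camera. I did not re-measure the other pots, the loupe or the brush, but nothing I did came near them.

**Weakest check:** The final picture shows the lid about 1 pixel (roughly 4 mm) lower than before. That agrees with it being home but is too coarse to prove it to within 0.8 mm. I relied on the stiff second stop for that.

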